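# Close the board holder's jaw up to the circuit board

### The job

A circuit board stands in the board holder against the fixed jaw. Squeeze the release lever on the sliding jaw, keep it squeezed while you slide the jaw towards the board, and let go so that the pawl drops fully home in the last notch before the board, the one that brings the jaw closest to it. Go gently: do not press hard on the board, never force the pawl against the rack, and leave everything else where it is.

Things in the scene. Friction and masses are not known exactly. Their poses are not given: they have to be found in the camera images.
- holder: Board holder: plywood panel 260 (x) x 380 (y) x 12 mm thick lying on the bench, origin at the centre of its underside, with the holder's rail along its y axis at x = -40 mm. The sliding jaw moves along the rail towards +y, where the fixed jaw and the board are. A steel rack strip, 11 mm high with notches open upwards, lies along the middle of the rail.
- fixed_face (a point): Middle of the fixed jaw's face at its foot, on the panel (holder x -40, y +147, z 12 mm): aluminium block 70 mm wide, 34 mm high. The board in the holder stands against it, within about 1 mm, so that the board's free edge is one board width (60 or 108 mm) further to -y.
- jaw (a joint): Travel s of the sliding jaw along the holder's +y, 0 to 0.130 m; starts parked at 0 to 0.008, the pawl in a wide home gap. Rubs with 2 N (plus 4 N s/m). Four notches 24 mm apart, nominally at s = 0.034, 0.058, 0.082, 0.106, but the rack is screwed down differently each time, so all of them lie up to 7 mm to one side of that: feel for it. A seated jaw has 2 mm play each way.
- jaw_face (a point): Middle of the sliding jaw's face that meets the board, at its foot on the panel: 70 mm wide, 34 mm high. At travel s it is at holder y = s - 0.030 m. Narrow board in the holder: it meets the board at s = 0.116 to 0.117, and the last notch before it is the one nominally at 0.106. Wide board: meets it at 0.068 to 0.069, last notch nominally at 0.058.
- lever (a joint): Angle of the release lever, 0 to 0.25 rad. 0: released, pawl fully down in a notch; about 0.17: pawl on the flat tops between notches (clear of them above 0.18); 0.25: fully squeezed, at its stop. It stands on the -y side of the jaw's fixed post; its round bar, 62 mm above the pivot, moves to +y, towards the post, when squeezed. Return spring at the bar: 2 N at 0, 5 N at the stop.
- pawl (a point): Rounded tip of the steel pawl at the lever's lower end, 53 mm to the -y side of the grip point; it goes up as the lever is squeezed. It is 6 mm long (y), the notches are 10 mm long with upright walls, 7 mm deep; the tops between them are flat, 14 mm long (9 mm before the first notch). Resting on the tops it adds 1 to 2 N of rubbing to the jaw, so sliding it then takes 4 to 5 N; a notch wall stops it dead.
- grip (a point): On the sliding jaw, midway between the two faces to squeeze, 92 mm above the bench; axes as the holder's. To +y: fixed black post, outer face 25 mm away, 28 mm wide (x), top at 106 mm. To -y: the lever's round bar, 16 mm thick, 48 mm long (x), outer side 25 mm away when released. Width over both: 50 mm released, 39 with the pawl on the flat tops, 35 squeezed. Free for fingers beside both.
- narrow_board_mid (a point): Middle of the narrow circuit board's green plate: 70 (x) x 60 (y) x 3 mm, 15.5 mm above the panel, on four brass pillars; its parts reach 33 mm above the panel. In the holder if its x in the holder's frame is about -40 mm, spare (standing aside on the panel) if +85 mm.
- wide_board_mid (a point): The same for the wide circuit board: 70 (x) x 108 (y) x 3 mm. One board is in the holder, the other is spare.
- screw_tub: Small steel bowl, 52 mm across, 30 mm high, on the plywood; origin at its underside. Leave alone.
- driver: Screwdriver 150 mm long lying on the plywood along the near edge. Leave alone.
- enclosure: Grey instrument box 75 x 120 x 52 mm to the robot's left, origin under its centre. Leave alone.
- battery: Black two-cell battery pack 42 x 21 x 70 mm standing upright, origin under its centre. Leave alone.
- carton: Cardboard box 120 x 160 x 90 mm to the robot's right, origin under its centre. Leave alone.
- tape_roll: Roll of tape lying flat, 90 mm across, 24 mm high, origin under its centre. Leave alone.
Mind the look-alikes: they are no part of the job. What is shaped like the part that bears narrow_board_mid but orange is not meant.

How it is judged:
By the outcome, as a careful person would: the job done as asked, in the order asked, and still so for the second after the job is handed in, with the robot touching nothing.
It also fails if it takes over 45 s, if anything falls off the work surface, if the arm or the gripper's body presses on something with over 40 N, if the wrist force passes 120 N, or if a joint passes its speed limit or range.

### The arm

A 6-joint arm with a two-finger parallel gripper is mounted at the origin on the work surface. World frame = base frame: x ahead of the robot, y to its left, z up, the work surface at z = 0. Lengths are in m, angles in degrees, forces in N, time in s.
With the tool pointing down it reaches from about 0.3 to 0.75 m from the base axis. Payload 8.5 kg.
Tool frame: the origin (TCP) lies midway between the tips of the shut fingers; the grasp point (between the pads) lies env.tcp_to_grasp behind it (env.tcp_to_grasp is the distance from the TCP to the grasp point, in m); z points along the fingers, y is the line along which they close (so a half turn about z gives the same grasp; the last joint's range is limited). The gripper opens to 85 mm and grips with 20 to 120 N. Pads are 22 mm wide; open, the fingers measure 114 mm over their backs; the gripper's body (76 mm by 85 mm) begins 54 mm behind the grasp point. The pads swing forward as they close: fully open they stand 13 mm farther back than shut.
Start: joints at [-82.81, 21.807, 74.336, -0, 83.858, -12.336], TCP at [0.184, -0.518, 0.231] pointing down, gripper open.
Joint ranges: [-178.18, 178.18], [-50.72, 133.34], [12.68, 142.11], [-81.47, 261.47], [9.98, 163.14], [-165.26, 165.26]. Speed limits (degrees/s): [136.94, 136.94, 180, 180, 180, 180].

### API

Orientations are given as a 3x3 rotation matrix whose columns are the frame's x, y, z axes.
In Python, from rig import observe, optics, job, env gives the robot as it stands. The module is installed in compiled form; this text tells all that it offers.
- The arm moves only by the shell command python3 -m jog 'ROWS' [FORCE]. ROWS is JSON, a list of rows, each a list of 7 numbers: the turn, a rotation vector about the tool's x, y, z in rad, then the shift along the tool's x, y, z in m, then the opening in per cent of the stroke, from 0 (shut) to 100 (fully open). A call has 1 to 10 rows; each row shifts and turns the commanded pose from where the row before left it, along the tool's axes as they then stand; what a row does not reach is not made up. A row lasts 1/8 s, in which the tool goes at most 62.5 mm and 10.7 degrees, less where a joint would pass 70% of its speed; a pose out of reach is approached as far as the arm can. A call is refused whole if a number of a shift passes 0.0625 or a number of a turn 0.188, either way. A call with a gripper value outside its range is refused whole. The fingers move at their own pace and stop on an object; FORCE is the grip in N (left out, the last holds). Time passes only in rows, so rows that do not move let the fingers close. It gives the time, the measured TCP pose, the force, the opening and the grip force at its end, in the units of the state.
- observe(): the state, without advancing time (a new reading comes with each control period).
- optics.get_image(name): name is "scene" or "top" or "wrist"; returns a dict with "pixels" (480x640x3 uint8, red, green, blue), "mtx" (3x3 intrinsics, pixels), "rvec" (rotation vector, rad) and "tvec" (3), from world to camera coordinates, as OpenCV has them. Camera axes: x right, y down, z forward; pixel columns grow to the right and rows downward; lengths in m; the calibration is good to about 2 mm. A picture is of the moment at which its call begins. There is no depth.
- job.close_job(): hands the job in; it is judged then, once.
The state is a dict: "time_s": time; "q": joint angles; "qvel": joint speeds; "joint_efforts": joint torques, N m; "position": TCP position; "tool_rot": TCP orientation; "ft_force": force on the tool from outside, world axes, zero at the start; "wrist_torque": the same for the moment, N m; "grip_width": finger opening in m; "gripper_force": force on a finger pad.
Only numpy, scipy, OpenCV 4.12 (cv2) and the standard library are available. Lean on these libraries where they do the work, as an engineer would, in place of code of your own. Each camera call takes 0.05 s, during which the arm holds its last target. There are 200 camera calls.

## Working session

There is one attempt and no reset: what is moved stays moved. The work goes in short steps, Python scripts to look and compute and a shell command to move; the robot and the scene stay as the last step left them, time stands still between calls to the robot, and variables do not carry over. Pictures are saved under pics/ and viewed, at most 10 in all, crops included, and the job is handed in when it is done.

```bash
mkdir -p pics; python3 - <<'E'
from rig import observe, optics, env
import cv2,numpy as np,pickle
s=observe(); print(s['time_s'],s['position'],s['tool_rot'],s['grip_width'],env.tcp_to_grasp)
d={}
for n in('scene','top'):
    d[n]=optics.get_image(n); cv2.imwrite(f'pics/{n}0.png',d[n]['pixels'][:,:,::-1])
    R=cv2.Rodrigues(np.array(d[n]['rvec']))[0]; print(n,-R.T@np.ravel(d[n]['tvec']))
pickle.dump(d,open('im.pkl','wb'))
E
```

```text
0.0 [ 0.18379248 -0.51807193  0.230681  ] [[ 9.42487828e-01  3.34240428e-01 -1.75862555e-04]
 [ 3.34240306e-01 -9.42486696e-01  1.49868744e-03]
 [ 3.35173812e-04 -1.47127502e-03 -9.99998862e-01]] 0.0856670220264436 0.0187
scene [1.45387576 0.90232583 1.00392978]
top [ 0.39748055 -0.00748456  1.18907774]
```

View pics/top0.png

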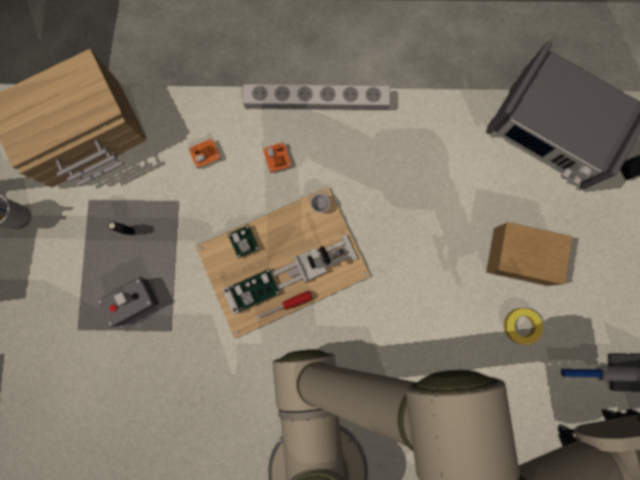

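View pics/scene0.png

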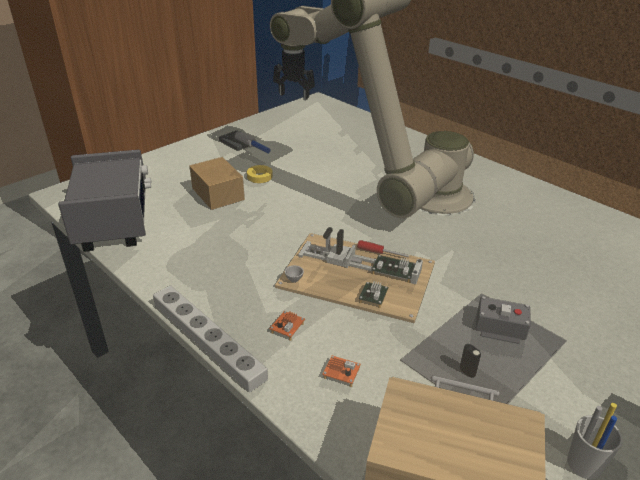

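The top view shows the panel with corners at about (198,245), (333,188), (370,275) and (237,335). The large green board sits in the holder at (252,290), against the fixed jaw at (235,296). The small green board at (243,241) is the spare. The sliding jaw with its post and lever is at about (315,260).

Things that could be mistaken for the board in the holder:
- green (252,290): the wide board, in the rail
- green (243,241): the narrow spare
- orange (205,152) and (278,157): look-alikes

The jaw at (315,260) is the only one. So the wide board is in the holder and the target is the notch nominally at 0.058.

```bash
cat > h.py <<'E'
import numpy as np,cv2
def cam(d):
    R=cv2.Rodrigues(np.array(d['rvec'],float))[0]; return R,np.ravel(d['tvec']),np.array(d['mtx'])
def ray(d,p,z):
    R,t,K=cam(d); c=-R.T@t; v=R.T@np.linalg.solve(K,[p[0],p[1],1]); return c+v*(z-c[2])/v[2]
def proj(d,P):
    return cv2.projectPoints(np.array(P,float).reshape(-1,3),np.array(d['rvec'],float),np.array(d['tvec'],float),np.array(d['mtx']),None)[0][:,0]
E
python3 - <<'E'
import pickle,cv2,numpy as np
from h import *
d=pickle.load(open('im.pkl','rb'))['top']
im=d['pixels']; hsv=cv2.cvtColor(im,cv2.COLOR_RGB2HSV)
m=cv2.inRange(hsv,(8,70,90),(25,255,255)); m[:180]=0;m[345:]=0;m[:,:190]=0;m[:,380:]=0
m=cv2.morphologyEx(m,cv2.MORPH_OPEN,np.ones((3,3)))
pts=cv2.findNonZero(m)[:,0]
W=np.array([ray(d,p,0.012)[:2] for p in pts],np.float32)
r=cv2.minAreaRect(W); print(r); B=cv2.boxPoints(r); print(B)
c=np.array(r[0])
# y axis: the long side, toward +world y
e=[B[1]-B[0],B[2]-B[1]]; l=max(e,key=np.linalg.norm); l=l/np.linalg.norm(l); l*=np.sign(l[1])
X=np.array([l[1],-l[0]]); print('yaxis',l,'x',X,'c',c)
H=lambda x,y,z:np.r_[c+X*x+l*y,z]
for s in(0,.008):
    g=H(-.04,s-.03,0); print('jawface',g)
print(proj(d,[H(-.04,.147,.012),H(-.04,-.03,.012),H(-.04,-.1,.092)]))
print(proj(d,[H(.085,.0,.0275)]))
cr=cv2.resize(im[180:345,185:385],None,fx=4,fy=4,interpolation=cv2.INTER_CUBIC); cv2.imwrite('pics/crop1.png',cr[:600,:,::-1])
E
```

```text
((0.5139819383621216, 0.09982839226722717), (0.2604565918445587, 0.38072022795677185), 25.333086013793945)
[[ 0.3148257   0.2161606 ]
 [ 0.4777282  -0.12794793]
 [ 0.71313816 -0.01650381]
 [ 0.5502357   0.3276047 ]]
yaxis [-0.42787975  0.90383565] x [0.90383565 0.42787975] c [0.51398194 0.09982839]
jawface [0.49066491 0.05559813 0.        ]
jawface [0.48724187 0.06282882 0.        ]
[[235.87968943 298.67292677]
 [299.3357784  269.92228944]
 [324.24009882 255.19198546]]
[[268.42588318 229.9348646 ]]
```

View pics/crop1.png

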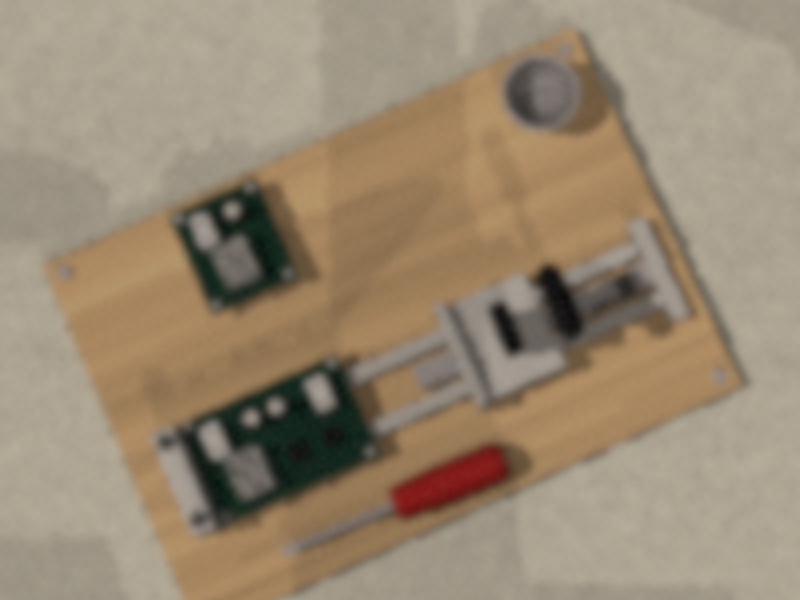

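The crop confirms it. The wide board is in the rail against the fixed jaw, which is at crop (185,480). The jaw's post is at crop (507,328) and the lever bar at (560,300). The spare narrow board stands aside. Next I'll measure the grip point.

```bash
python3 - <<'E'
import pickle,cv2,numpy as np
from h import *
D=pickle.load(open('im.pkl','rb')); d=D['top']
c=np.array([0.513982,0.099828]);l=np.array([-.42788,.903836]);X=np.array([l[1],-l[0]])
def toH(p,z):
    w=ray(d,p,z)[:2]-c; return np.array([w@X,w@l])*1000
g=cv2.cvtColor(d['pixels'],cv2.COLOR_RGB2GRAY)
m=(g<45).astype(np.uint8); 
n,lab,st,ce=cv2.connectedComponentsWithStats(m)
for i in range(1,n):
    x,y,w,h,a=st[i]
    if 295<ce[i][0]<350 and 230<ce[i][1]<285 and a>5:
        ys,xs=np.where(lab==i)
        for z in(.1,.106):
            P=np.array([toH((u,v),z) for u,v in zip(xs,ys)]); print(ce[i],a,z,P.min(0).round(1),P.max(0).round(1),P.mean(0).round(1))
# foot of jaw front: light edge profile along rail at x=-40+-, z=.046
for z in (.046,):
  for x in(-65,-20):
    row=[]
    for y in range(-60,10,2):
        u=proj(d,[np.r_[c+X*x/1000+l*y/1000,z]])[0]; row.append(int(cv2.getRectSubPix(g,(1,1),(float(u[0]),float(u[1])))[0,0]))
    print(x,row)
E
```

```text
[324.86046512 255.61627907] 86 0.1 [ -61.5 -107.1] [-20.7 -93.3] [ -42.3 -100.5]
[324.86046512 255.61627907] 86 0.106 [ -62.  -106.8] [-21.4 -93.1] [ -42.9 -100.2]
[311.36666667 261.66666667] 30 0.1 [-54.2 -68.6] [-29.7 -62.1] [-42.2 -65.3]
[311.36666667 261.66666667] 30 0.106 [-54.8 -68.4] [-30.4 -62. ] [-42.8 -65.2]
-65 [157, 157, 157, 158, 158, 156, 154, 148, 136, 116, 106, 108, 120, 130, 132, 127, 119, 113, 110, 114, 119, 120, 121, 120, 117, 117, 114, 111, 112, 111, 109, 115, 116, 115, 117]
-20 [118, 131, 140, 141, 143, 142, 140, 132, 119, 104, 95, 106, 121, 135, 142, 142, 140, 138, 137, 138, 137, 136, 135, 134, 134, 134, 135, 137, 138, 137, 135, 135, 135, 135, 135]
```

```bash
python3 -m jog '[[0,0,-0.101,0,0,0,100],[0,0,0,0.047,-0.030,0,100],[0,0,0,0.047,-0.030,0,100],[0,0,0,0.047,-0.030,0,100],[0,0,0,0.047,-0.030,0,100],[0,0,0,0.047,-0.030,0,100],[0,0,0,0.047,-0.030,0,100],[0,0,0,0.047,-0.030,0,100],[0,0,0,0.047,-0.030,0,100],[0,0,0,0.047,-0.030,0,100]]' 20
cat > st.py <<'E'
import numpy as np
from rig import observe
s=observe(); p=np.array(s['position']); R=np.array(s['tool_rot'])
c=np.array([0.513982,0.099828]);l=np.array([-.42788,.903836]);X=np.array([l[1],-l[0]])
w=p[:2]-c; T=np.array([.51308,.00592,0])
print('t',s['time_s'],'H mm',(w@X*1000).round(2),(w@l*1000).round(2),'z',(p[2]*1000).round(2),'F(Hx,Hy,z)',[round(float(v),2) for v in (np.array(s['ft_force'])[:2]@X,np.array(s['ft_force'])[:2]@l,s['ft_force'][2])],'w',s['grip_width'],'gf',s['gripper_force'])
print('to grip in tool axes',(R.T@(T-[p[0],p[1],0])).round(4),'yaxis err deg',np.degrees(np.arctan2(R[:2,1]@X,-R[:2,1]@l)).round(2))
E
python3 st.py
```

```text
time_s: 1.35
position: [0.4514, -0.0916, 0.2312]
tool_rot: [[0.904, 0.428, -0.0], [0.428, -0.904, 0.0], [-0.0, -0.0, -1.0]]
ft_force: [0.7, -1.1, -0.3]
grip_width: 0.0855
gripper_force: 0.0
t 1.35 H mm -138.49 -146.29 z 231.22 F(Hx,Hy,z) [0.14, -1.24, -0.25] w 0.08554808859067081 gf 0.0
to grip in tool axes [ 0.0975 -0.0618 -0.    ] yaxis err deg -0.02
```

```bash
python3 -m jog '[[0,0,0,0.0488,-0.0309,0,100],[0,0,0,0.0488,-0.0309,0,100],[0,0,0,0,0,0.0,100]]' >/dev/null; python3 - <<'E'
from rig import optics
import cv2,pickle
d=optics.get_image('wrist'); pickle.dump(d,open('w.pkl','wb')); cv2.imwrite('pics/w1.png',d['pixels'][:,:,::-1])
E
python3 st.py
```

```text
t 1.775 H mm -41.51 -84.72 z 230.71 F(Hx,Hy,z) [-0.35, -0.59, 0.27] w 0.08534362020471033 gf 0.0
to grip in tool axes [ 0.0005 -0.0002 -0.    ] yaxis err deg 0.16
```

View pics/w1.png

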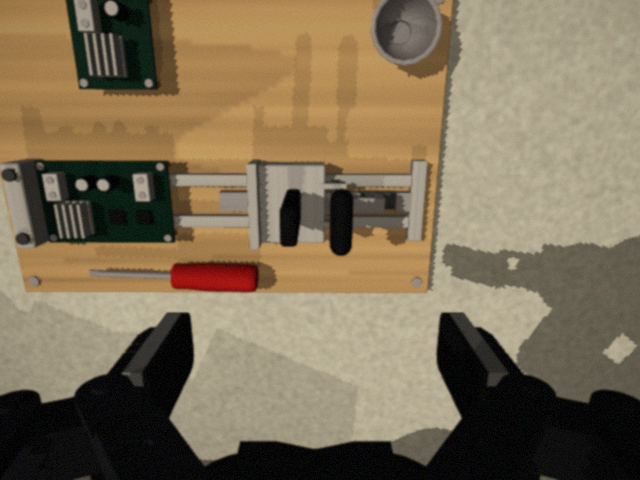

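The wrist view shows the wide board's free edge at about u=175, the jaw face at about u=248, the post at (291,217) and the lever bar at (341,222). The bar and post lie between the fingers.

```bash
python3 - <<'E'
import pickle,numpy as np
from h import *
d=pickle.load(open('w.pkl','rb'))
c=np.array([0.513982,0.099828]);l=np.array([-.42788,.903836]);X=np.array([l[1],-l[0]])
def toH(p,z):
    w=ray(d,p,z)[:2]-c; return (np.array([w@X,w@l])*1000).round(1)
R,t,K=cam(d); print('cam',-R.T@t)
g=cv2.cvtColor(d['pixels'],cv2.COLOR_RGB2GRAY); m=(g<50).astype(np.uint8)
n,lab,st,ce=cv2.connectedComponentsWithStats(m)
for i in range(1,n):
    x,y,w,h,a=st[i]
    if 270<ce[i][0]<370 and 180<ce[i][1]<270 and a>100:
        print(x,y,w,h,a); 
        for z in(.092,.106): print(z,'min',toH((x,y+h/2),z),'max',toH((x+w,y+h/2),z),'top',toH((x+w/2,y),z),'bot',toH((x+w/2,y+h),z))
print('jawface top',toH((248,205),.046),'board edge',toH((175,200),.0275),'panel right',toH((432,283),.012),'panel left',toH((25,283),.012),'fixed face', toH((36,200),.046))
E
```

```text
cam [0.58025818 0.04026239 0.37305459]
328 189 26 66 1416
0.092 min [-39.8 -91.9] max [ -39.7 -110. ] top [ -16.6 -100.4] bot [ -64.1 -101.5]
0.106 min [-36.1 -91.4] max [ -36.  -108.6] top [-14.1 -99.5] bot [ -59.1 -100.6]
280 190 21 56 977
0.092 min [-37.1 -58.6] max [-37.  -73.2] top [-17.5 -66.1] bot [-57.5 -65.6]
0.106 min [-33.6 -59.8] max [-33.5 -73.6] top [-14.9 -66.9] bot [-52.9 -66.5]
jawface top [-38.3 -29.4] board edge [-38.4  34.8] panel right [-119.4 -192.7] panel left [-121.2  187.3] fixed face [-35. 139.]
```

```bash
python3 -m jog '[[0,0,0,0,0,0.045,100],[0,0,0,0,0,0.045,100],[0,0,0,0,0,0.045,100],[0,0,0,0.0005,0,0.025,100],[0,0,0,0,0,0,75],[0,0,0,0,0,0,62]]' 20 >/dev/null; python3 st.py
```

```text
t 2.525 H mm -41.7 -86.61 z 72.46 F(Hx,Hy,z) [-1.2, 3.41, 0.9] w 0.05332243635955841 gf 1.8904419243335724
to grip in tool axes [ 0.0007 -0.0021 -0.    ] yaxis err deg -0.07
```

```bash
python3 -m jog '[[0,0,0,0,0,0,62],[0,0,0,0,0,0,62]]' >/dev/null; python3 st.py
```

```text
t 2.775 H mm -41.45 -86.15 z 72.15 F(Hx,Hy,z) [-0.46, 0.93, -0.31] w 0.053193089501009885 gf 0.0
to grip in tool axes [ 0.0005 -0.0017 -0.    ] yaxis err deg -0.02
```

```bash
python3 -m jog '[[0,0,0,0,-0.0014,0.003,62],[0,0,0,0,0,0,58],[0,0,0,0,0,0,54],[0,0,0,0,0,0,50],[0,0,0,0,0,0,46],[0,0,0,0,0,0,42],[0,0,0,0,0,0,38],[0,0,0,0,0,0,38],[0,0,0,0,0,0,38]]' 20 >/dev/null; python3 st.py
```

```text
t 3.9 H mm -41.74 -79.72 z 69.38 F(Hx,Hy,z) [1.68, 26.75, 21.56] w 0.039490566373396714 gf 17.525770515203476
to grip in tool axes [ 0.0007  0.0048 -0.    ] yaxis err deg -0.01
```

```bash
python3 -m jog '[[0,0,0,0,-0.003,0,42],[0,0,0,0,-0.003,0,42]]' 20 >/dev/null; python3 st.py;  python3 -m jog '[[0,0,0,0,0,0,42]]' 20 >/dev/null; python3 st.py
```

```text
t 4.15 H mm -41.48 -77.76 z 69.21 F(Hx,Hy,z) [-2.22, -1.66, 5.1] w 0.036012846909746814 gf 3.546656481921673
to grip in tool axes [0.0005 0.0067 0.    ] yaxis err deg 0.05
t 4.275 H mm -41.49 -77.87 z 69.07 F(Hx,Hy,z) [-1.69, 4.78, 9.24] w 0.03575323088588348 gf 6.705998405814171
to grip in tool axes [ 0.0005  0.0066 -0.    ] yaxis err deg 0.01
```

```bash
python3 -m jog '[[0,0,0,0,-0.003,0,40],[0,0,0,0,-0.006,0,40],[0,0,0,0,-0.007,0,40],[0,0,0,0,-0.007,0,40],[0,0,0,0,-0.007,0,40],[0,0,0,0,-0.007,0,40],[0,0,0,0,-0.006,0,40],[0,0,0,0,-0.003,0,40],[0,0,0,0,0,0,40],[0,0,0,0,0,0,40]]' 20 >/dev/null; python3 st.py; python3 - <<'E'
from rig import optics
import cv2,pickle
d=optics.get_image('wrist'); pickle.dump(d,open('w.pkl','wb')); cv2.imwrite('pics/w2.png',d['pixels'][:,:,::-1])
E
```

```text
t 5.525 H mm -41.51 -32.52 z 69.1 F(Hx,Hy,z) [-1.9, 0.68, 8.16] w 0.03409857353461087 gf 7.618345990777016
to grip in tool axes [0.0005 0.052  0.    ] yaxis err deg -0.01
```

View pics/w2.png

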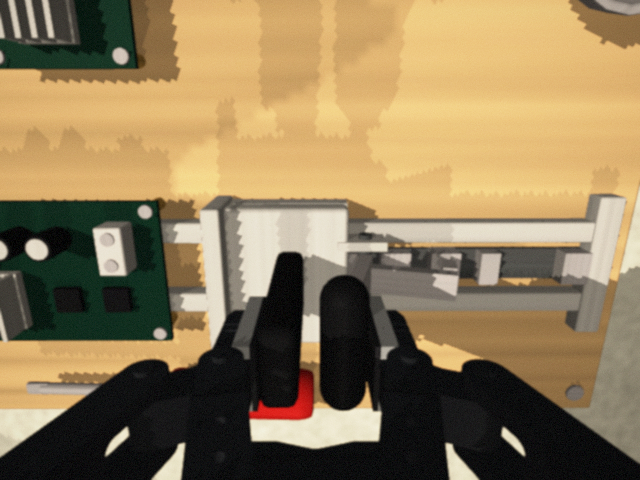

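The wrist view shows the jaw gripped and the lever squeezed. The jaw face's top edge is at about u=203 and the board edge at about u=168. The rack tops are visible at about u=385-500, v=262, with the home gap at about u=500-555. I'll measure the gap and the rack.

```bash
python3 - <<'E'
import pickle,numpy as np
from h import *
d=pickle.load(open('w.pkl','rb'))
c=np.array([0.513982,0.099828]);l=np.array([-.42788,.903836]);X=np.array([l[1],-l[0]])
def toH(p,z):
    w=ray(d,p,z)[:2]-c; return (np.array([w@X,w@l])*1000).round(1)
print('jaw',toH((202,225),.046),'board',toH((160,210),.029),toH((171,330),.029),'post/bar',toH((250,330),.106),'panelR corner',toH((590,405),.012))
for u in(383,412,432,460,476,500,555,590): print(u,toH((u,262),.023))
im=d['pixels'][195:300,330:640]; cv2.imwrite('pics/c2.png',cv2.resize(im,None,fx=2.58,fy=2.58,interpolation=cv2.INTER_CUBIC)[:,:,::-1])
E
```

```text
jaw [-11.9  14.6] board [-9.6 37.5] [-69.7  38.6] post/bar [-26.4 -13.2] panelR corner [-127.3 -188.5]
383 [-36.5 -64.5]
412 [-36.5 -78.4]
432 [-36.6 -88. ]
460 [ -36.6 -101.5]
476 [ -36.6 -109.2]
500 [ -36.6 -120.7]
555 [ -36.6 -147.2]
590 [ -36.6 -164. ]
```

View pics/c2.png

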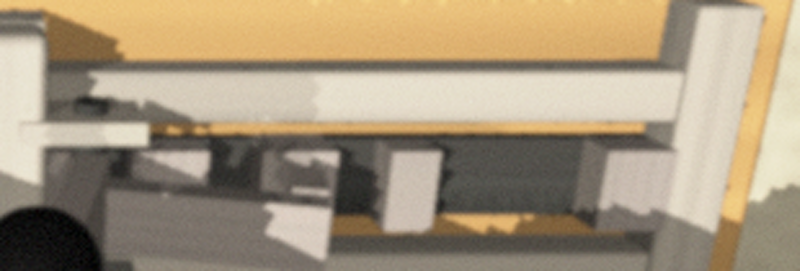

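Now s is about 44.5, taken as post face + 60. From vision the second notch is at s ≈ 55 ± 2.5. I'll go there still squeezed, then ease off to about 43 mm opening, holding the post side still.

```bash
python3 -m jog '[[0,0,0,0,-0.003,0,40],[0,0,0,0,-0.005,0,40],[0,0,0,0,-0.0025,0,40],[0,0,0,0,0,0,40],[0,0,0,0,0,0,40]]' 20 >/dev/null; python3 st.py; python3 -m jog '[[0,0,0,0,0.001,0,42.5],[0,0,0,0,0.001,0,45],[0,0,0,0,0.001,0,47.5],[0,0,0,0,0.001,0,50],[0,0,0,0,0,0,50],[0,0,0,0,0,0,50]]' 20 >/dev/null; python3 st.py
```

```text
t 6.2 H mm -41.51 -22.12 z 69.08 F(Hx,Hy,z) [-2.44, -0.43, 8.69] w 0.03448308518342372 gf 7.3386988788843155
to grip in tool axes [0.0005 0.0624 0.0001] yaxis err deg 0.0
t 6.95 H mm -41.56 -25.95 z 68.32 F(Hx,Hy,z) [1.07, 0.68, 1.1] w 0.042612676055426235 gf 3.9527462795376778
to grip in tool axes [0.0006 0.0585 0.    ] yaxis err deg -0.02
```

At 42.6 mm the lever still presses with 4 N, so the pawl has dropped below the tops. I'll keep releasing.

```bash
python3 -m jog '[[0,0,0,0,0.001,0,52.5],[0,0,0,0,0.001,0,55],[0,0,0,0,0.001,0,57],[0,0,0,0,0,0,57],[0,0,0,0,0,0,57]]' 20 >/dev/null; python3 st.py; python3 - <<'E'
from rig import optics
import cv2,pickle
d=optics.get_image('wrist'); pickle.dump(d,open('w.pkl','wb')); cv2.imwrite('pics/w3.png',d['pixels'][:,:,::-1])
E
```

```text
t 7.575 H mm -41.86 -28.94 z 68.15 F(Hx,Hy,z) [1.17, 0.87, -3.4] w 0.04862874144670416 gf 2.140798643231392
to grip in tool axes [ 0.0009  0.0556 -0.    ] yaxis err deg -0.01
```

View pics/w3.png

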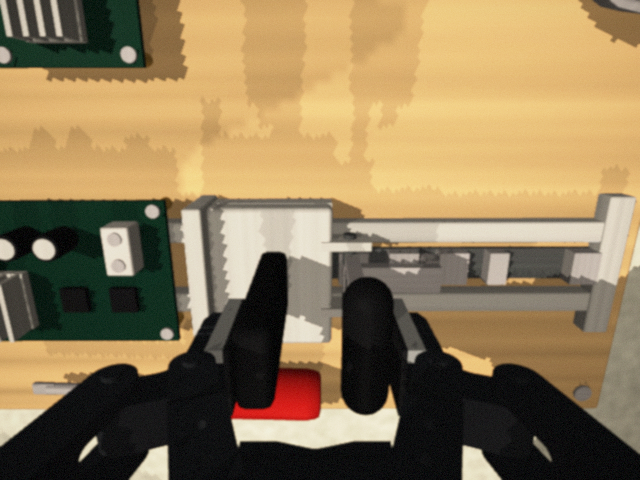

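At 48.6 mm the lever still follows with about 2 N. In the picture the bar at (367,345) stands well away from the post at (262,330), and the jaw face at about u=190 is clear of the board at about u=177. The pawl is nearly home, so I'll open fully and withdraw.

```bash
python3 -m jog '[[0,0,0,0,0.0005,0,59],[0,0,0,0,0,0,61],[0,0,0,0,0,0,66],[0,0,0,0,0,0,80],[0,0,0,0,0,0,100],[0,0,0,0,0,0,100]]' 20 >/dev/null; python3 st.py; python3 -m jog '[[0,0,0,0,0,-0.02,100],[0,0,0,0,0,-0.05,100],[0,0,0,0,0,-0.05,100],[0,0,0,0,0,-0.04,100],[0,0,0,0,0,0,100],[0,0,0,0,0,0,100]]' 20 >/dev/null; python3 st.py
python3 - <<'E'
from rig import optics
import cv2,pickle
d=optics.get_image('wrist'); pickle.dump(d,open('w.pkl','wb')); cv2.imwrite('pics/w4.png',d['pixels'][:,:,::-1])
from h import *
c=np.array([0.513982,0.099828]);l=np.array([-.42788,.903836]);X=np.array([l[1],-l[0]])
def toH(p,z):
    w=ray(d,p,z)[:2]-c; return (np.array([w@X,w@l])*1000).round(1)
g=cv2.cvtColor(d['pixels'],cv2.COLOR_RGB2GRAY); m=(g<50).astype(np.uint8)
n,lab,st,ce=cv2.connectedComponentsWithStats(m)
for i in range(1,n):
    x,y,w,h,a=st[i]
    if 250<ce[i][0]<390 and 150<ce[i][1]<300 and a>300: print(x,y,w,h,a,'z92',toH((x,y+h/2),.092),toH((x+w,y+h/2),.092),'z106',toH((x,y+h/2),.106))
E
```

```text
t 8.375 H mm -41.66 -29.46 z 68.35 F(Hx,Hy,z) [0.09, -0.31, -0.63] w 0.08511903307855306 gf 0.0
to grip in tool axes [0.0007 0.055  0.    ] yaxis err deg -0.02
t 9.125 H mm -42.07 -29.21 z 227.44 F(Hx,Hy,z) [-0.36, -0.18, 0.27] w 0.08507863484932243 gf 0.0
to grip in tool axes [ 0.0011  0.0553 -0.    ] yaxis err deg -0.02
325 187 31 67 1520 z92 [-40.  -35.4] [-40.  -56.7] z106 [-36.3 -35. ]
279 188 21 57 1001 z92 [-37.2  -3.9] [-37.2 -18.3] z106 [-33.6  -5.1]
235 262 83 17 577 z92 [-76.7  28.4] [-76.8 -30.7] z106 [-71.2  25.5]
```

View pics/w4.png

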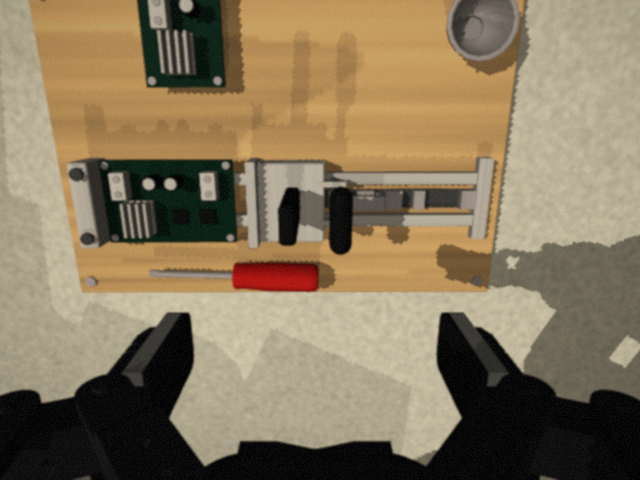

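The bar and post are as far apart as they were at the start: post edge u=279, bar edge u=356, against 280 and 354. So the lever is fully released. The jaw face at about u=250 stands about 13 mm clear of the board edge at u=236, and nothing else has moved.

```bash
python3 -c "
from rig import job
print(job.close_job())"
```

```text
the job is handed in; nothing more can be done
None
```

The jaw's pawl is home in the second notch (s ≈ 0.055 m), the last before the wide board, with the lever fully released, the board untouched and the job handed in; while I was first squeezing the lever, the closing fingers pushed the jaw back with about 27 N, probably against its parking stop, though I could not rule out the pawl touching the rack.

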